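# Seat a plaster casting mould and clamp it shut

### The job

Get the plaster mould ready for pouring slip: with the fingertips, push it along between the two rails of the casting jig until its end sits flush against the clamp block, and then push the clamp's lever over and down, past its dead point, until it snaps into lock and the rubber foot presses the mould down. Only push - do not lift or tip the mould - leave the other things on the bench where they are, and take the hand away with the clamp locked.

Things in the scene. Friction and masses are not known exactly. Their poses are not given: they have to be found in the camera images.
- jig: Casting jig, fixed to the bench, at a different place and turn each time: plywood board 385 x 150 x 15 mm with a wooden clamp block and two rails. Origin on the bench top below the middle of the block's flat front face, the stop for the mould. x points the way the mould is pushed, towards the clamp; z up. In this frame (mm): board x -260 to 125, top at z 15; block x 0 to 85, y -55 to 55, z 15 to 60.
- rails_mouth (a point): Middle of the open front end of the two rails, on the board's top (jig frame x -235, y 0, z 15 mm; axes as the jig's). The mould enters here. The wooden rails run from here 235 mm along x to the clamp block; inner faces 108 mm apart, 20 mm high, 16 mm wide.
- mould: Closed two-part plaster mould, a loose off-white slab with a parting line and a 34 mm pouring hole in its top: 130 mm long (own x, pointing to the clamp block), 100 wide, 60 high, 0.6 to 0.95 kg. Origin at the middle of its underside. Lies on the board between the rails (4 mm free each side), 25 to 65 mm short of the block; seated, its origin is at jig x -65 mm. A push of 3 to 7 N slides it.
- lever (a joint): Angle of the clamp lever, rad. 0 is fully open (lever upright; it starts between 0 and 0.2), growing as the lever is pushed over, away from the mould, and down. The foot meets the seated mould at about 0.8; from there it resists with up to about 8 N at the grip and springs back if let go, until the dead point at 1.22; past that it snaps to its stop at 1.40 (locked, lever level).
- lever_hinge (a point): Centre of the lever's hinge pin on the steel toggle clamp, fixed to the jig at x 50, y 0, z 68 mm of its frame; axes as the jig's. The pin runs along y, so the lever swings in the jig's plane y = 0.
- lever_grip (a point): Point inside the lever's black rubber grip (22 mm wide, 16 thick, 100 long), 25 mm before its free end. Own x runs along the lever to that end, own z points out of the face to push on, 8 mm away (it looks to the mould when open, up when locked). In these axes it lies 125 mm along x and 35.5 mm along z from the hinge pin. Jig frame: x 37, z 197 mm at joint 0; x 175, z 103 mm locked.
- clamp_foot: Rubber foot, 23 mm across, under the steel spindle of the clamp arm; origin at the middle of its underside, z along the spindle. Locked, it presses the mould's top 45 mm from the block with some 40 N. With the lever open the arm is raised 30 to 40 degrees: the foot is then about 100 to 115 mm above the bench and the arm and spindle stay behind jig x -65 mm and below 165 mm.
- mug: Loose unglazed terracotta mug, 76 mm across, 85 mm high, standing beside the lever end of the jig; origin at the middle of its underside. Leave alone.
- jug: Loose white plastic pouring beaker, 86 mm across, 90 mm high, beside the clamp; origin at the middle of its underside. Leave alone.
- jar: Loose lidded glass jar, 64 mm across, 75 mm high, beside the rails; origin at the middle of its underside. Leave alone.
- brush: Loose brush, 170 mm long, lying beside the rails along the jig; origin below its middle. Leave alone.
- rib: Loose flat wooden rib, D-shaped, 68 mm, 8 mm thick, lying beside the clamp; origin at its underside. Leave alone.
- loop_tool: Loose trimming tool with a wooden handle and a steel wire loop, 165 mm long, lying across behind the jig, past the lever's end; origin below the front part of its handle. Leave alone.
- sprig_mould: Loose round plaster press mould, 72 mm across, 24 mm high, lying off the open front end of the jig; origin at the middle of its underside. Leave alone.
Things that resemble listed ones, but are neither listed nor needed, are in the scene too. What is shaped like the mould but red, turquoise or yellow is not meant.

How it is judged:
By the outcome, as a careful person would: the job done as asked, in the order asked, and still so for the second after the job is handed in, with the robot touching nothing.
It also fails if it takes over 54 s, if anything falls off the work surface, if the arm or the gripper's body presses on something with over 40 N, if the wrist force passes 120 N, or if a joint passes its speed limit or range.

### The arm

A 7-joint arm with a two-finger parallel gripper is mounted at the origin on the work surface. World frame = base frame: x ahead of the robot, y to its left, z up, the work surface at z = 0. Lengths are in m, angles in rad, forces in N, time in s.
With the tool pointing down it reaches from about 0.4 to 0.875 m from the base axis. Payload 19.3 kg.
Tool frame: the origin (TCP) lies midway between the tips of the shut fingers; the grasp point (between the pads) lies 19 mm behind it (bot.grip_point_offset is the distance from the TCP to the grasp point, in m); z points along the fingers, y is the direction in which the jaws open and shut (so a half turn about z gives the same grasp; the last joint's range is limited). The gripper opens to 85 mm and grips with 20 to 120 N. Pads are 22 mm wide; open, the fingers measure 114 mm over their backs; the gripper's body (76 mm by 85 mm) begins 54 mm behind the grasp point. The pads swing forward as they close: fully open they stand 13 mm farther back than shut.
Start: joints at [1.166, 0.521, -0.036, 1.599, 0.021, 1.021, -0.113], TCP at [0.205, -0.59, 0.231] pointing down, gripper open.
Joint ranges: [-2.91, 2.91], [-0.3, 2.13], [-1.5, 1.42], [0.17, 2.43], [-1.26, 4.41], [0.16, 1.93], [-2.52, 2.52]. Speed limits (rad/s): [1.89, 1.89, 2.39, 2.39, 3.01, 3.01, 3.01].

### API

Orientations are given as [roll, pitch, yaw] about the fixed x, y, z axes, in that order (R = Rz(yaw) Ry(pitch) Rx(roll)).
In Python, from workcell import bot, viewer, workorder gives the robot as it stands.
- The arm moves only by the tool move_arm, never from a script. Its argument "plan" is a list of rows, each a list of 6 numbers: the shift along the tool's x, y, z scaled (see below), then the turn, a rotation vector about the tool's x, y, z scaled (see below). A call has 1 to 5 rows; each row shifts and turns the commanded pose from where the row before left it, along the tool's axes as they then stand; what a row does not reach is not made up. The controller multiplies each number of a shift by 0.025 m and each number of a turn by pi rad. A row lasts 1/10 s, in which the tool goes at most 50 mm and 8.59 degrees, less where a joint would pass 70% of its speed; a pose out of reach is approached as far as the arm can. A call with a number of a shift or a turn outside -1 to 1 is refused whole. A call with a gripper value outside its range is refused whole. "claw" is the closure, from -1 (fully open) to 1 (shut), so that 0 is half open, set as the call begins (left out, the last holds). The fingers move at their own pace and stop on an object; "force" is the grip in N (left out, the last holds). Time passes only in rows, so rows that do not move let the fingers close. It gives the time, the measured TCP pose, the force and the opening at its end, in the units of the state.
- bot.observe(): the state, without advancing time (a new reading comes with each control period).
- viewer.grab_frame(name): name is "scene" or "side" or "wrist"; returns the picture (400x640x3 uint8, red, green, blue); there is no depth.
- viewer.camera_info(name): a dict with "K" (3x3 intrinsics, pixels), "R" (3x3) and "t" (3): a world point X has camera coordinates R X + t. Camera axes: x right, y down, z forward; pixel columns grow to the right and rows downward; lengths in m; the calibration is good to about 2 mm. A picture is of the moment at which its call begins: read the wrist's pose just before it. camera_info takes no time and is no camera call; for the wrist camera it gives the pose at the moment of the call.
- workorder.job_done(): hands the job in, once; it reports no verdict.
The state is a dict: "clock": time; "qpos": joint angles; "qd": joint speeds; "joint_efforts": joint torques, N m; "position": TCP position; "tool_rot": TCP orientation; "force": force on the tool from outside, world axes, zero at the start; "moment": the same for the moment, N m; "grip_width": finger opening in m.
Only numpy, scipy, OpenCV 4.12 (cv2) and the standard library are available. Lean on these libraries where they do the work, as an engineer would, in place of code of your own. Each camera call takes 0.05 s, during which the arm holds its last target.

## Working session

There is one attempt and no reset: what is moved stays moved. The work goes in short steps, Python scripts to look and compute and a tool call to move; the robot and the scene stay as the last step left them, time stands still between calls to the robot, and variables do not carry over. Pictures are saved under pics/ and viewed, and the job is handed in when it is done.

Besides the shell and the picture viewer there is one more tool, called after ">>>" in YAML: its name, and indented under it one key for each argument. move_arm: Moves the arm, as the interface text tells. Shifts and turns lie within -1 to 1; 1 stands for 0.025 m of shift or pi rad of turn. Its arguments: {"type":"object","properties":{"plan":{"type":"array","items":{"type":"array","items":{"type":"number"}}},"claw":{"type":"number"},"force":{"type":"number"}},"required":["plan"]}

```bash
mkdir -p pics; ls
python3 - <<'E'
from workcell import bot, viewer, workorder
import cv2
print(bot.observe())
for n in ("scene","side","wrist"):
    i=viewer.camera_info(n); print(n,i)
    f=viewer.grab_frame(n); cv2.imwrite(f"pics/{n}0.png",f[:,:,::-1])
E
```

```text
pics
{'clock': 0.0, 'qpos': array([ 1.16582835,  0.52200794, -0.03633817,  1.5999878 ,  0.02119531,
        1.02108636, -0.1127917 ]), 'qd': array([-0.00013656,  0.00100413, -0.00133129,  0.00040799, -0.00028995,
       -0.00061291, -0.00176941]), 'joint_efforts': array([ 1.69844916e-04, -9.27121282e+01,  1.97998367e+00, -3.69939888e+01,
        1.77607290e-02,  8.14554660e-03, -3.22447204e-05]), 'position': array([ 0.20521028, -0.59000629,  0.23073663]), 'tool_rot': array([-3.14049012e+00,  6.86606149e-05,  3.34772867e-01]), 'force': array([ 0.24691038, -0.10993821,  0.86008382]), 'moment': array([-0.00670964, -0.02119938,  0.05113166]), 'grip_width': 0.08498685960041348}
scene {'K': array([[409.77326877,   0.        , 314.52116553],
       [  0.        , 409.77326877, 199.34594132],
       [  0.        ,   0.        ,   1.        ]]), 'R': array([[-0.02366287,  0.99968086, -0.008846  ],
       [ 0.82070865,  0.01437237, -0.57116613],
       [-0.57085671, -0.02077542, -0.82078682]]), 't': array([-0.02703381, -0.34383956,  1.64840703])}
side {'K': array([[504.76665019,   0.        , 319.78604092],
       [  0.        , 504.76665019, 199.98856451],
       [  0.        ,   0.        ,   1.        ]]), 'R': array([[-0.99412636, -0.10784218,  0.00910244],
       [-0.08201817,  0.69584957, -0.71348889],
       [ 0.07061027, -0.71004467, -0.70060742]]), 't': array([0.50514853, 0.11675283, 1.35192808])}
wrist {'K': array([[323.59485096,   0.        , 321.95961437],
       [  0.        , 323.59485096, 192.81588738],
       [  0.        ,   0.        ,   1.        ]]), 'R': array([[ 3.29278020e-01, -9.44232943e-01,  3.68334923e-04],
       [-9.11832440e-01, -3.17877782e-01,  2.59837098e-01],
       [-2.45229662e-01, -8.58945049e-02, -9.65652394e-01]]), 't': array([-0.62422283, -0.03415786,  0.37686486])}
```

View pics/scene0.png

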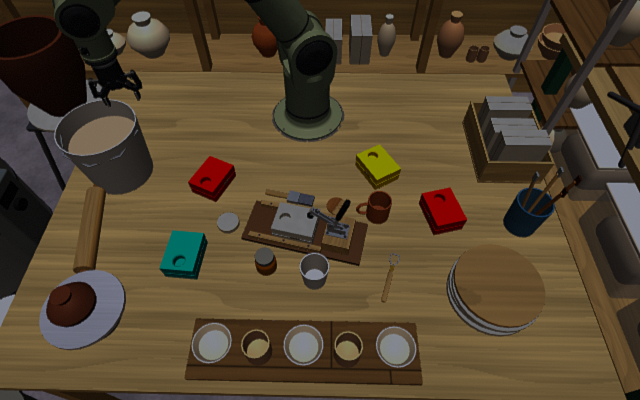

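View pics/side0.png

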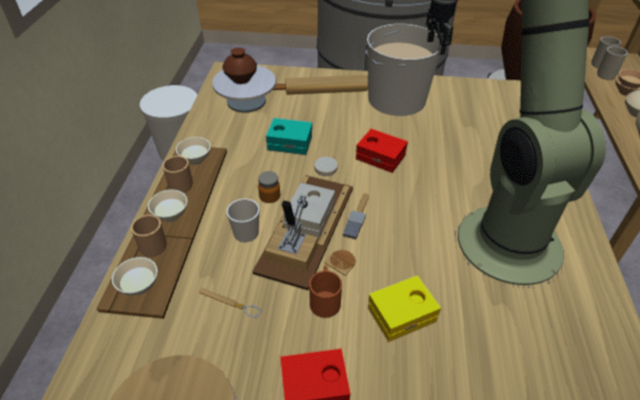

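View pics/wrist0.png

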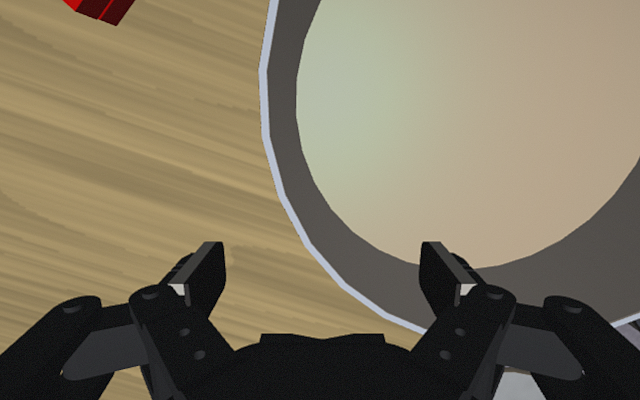

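The jig lies around scene pixel (305,230). Its rails' mouth is at the left and the clamp is at the right. I'll enlarge both views.

Run:
```python
import cv2
a=cv2.imread('pics/scene0.png')[180:300,205:405]; cv2.imwrite('pics/sc_c.png',cv2.resize(a,None,fx=4,fy=4,interpolation=cv2.INTER_CUBIC))
a=cv2.imread('pics/side0.png')[165:315,225:385]; cv2.imwrite('pics/sd_c.png',cv2.resize(a,None,fx=4,fy=4,interpolation=cv2.INTER_CUBIC))
```

```text
(no output)
```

View pics/sc_c.png

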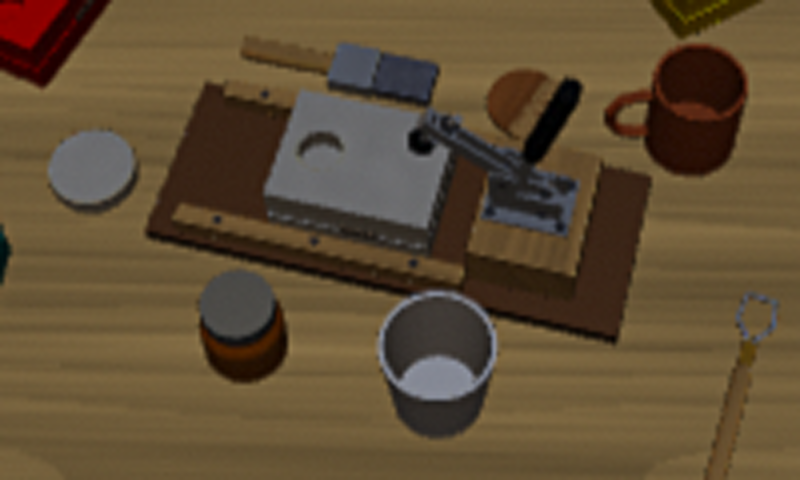

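View pics/sd_c.png

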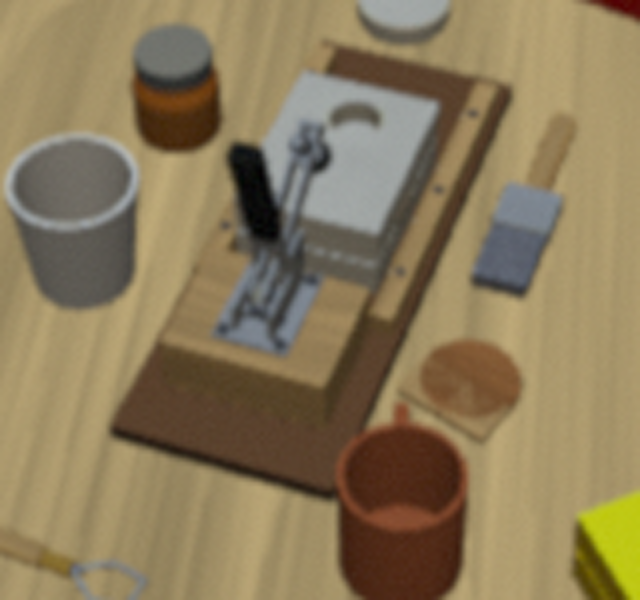

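```bash
cat > h.py <<'E'
import numpy as np
from scipy.optimize import least_squares
from workcell import bot, viewer, workorder
def proj(ci,X):
    c=np.asarray(X)@ci['R'].T+ci['t']; p=c@ci['K'].T; return p[:,:2]/p[:,2:]
def J(p,X):
    X=np.atleast_2d(X); c,s=np.cos(p[2]),np.sin(p[2])
    return np.c_[p[0]+c*X[:,0]-s*X[:,1],p[1]+s*X[:,0]+c*X[:,1],X[:,2]]
E
python3 - <<'E'
from h import *
S=viewer.camera_info('scene');D=viewer.camera_info('side')
o1=np.array([205,180]);o2=np.array([225,165])
jig=[('s',(-260,75,15),(207,83)),('s',(-260,-75,15),(148,234)),('s',(125,75,15),(652,178)),('s',(125,-75,15),(617,336)),('s',(85,55,60),(603,155)),('s',(85,-55,60),(577,278)),('s',(0,-55,60),(470,258)),
('d',(-260,75,15),(512,90)),('d',(-260,-75,15),(327,42)),('d',(125,-75,15),(113,430)),('d',(125,75,15),(330,490)),('d',(85,-55,60),(162,342)),('d',(85,55,60),(322,386))]
mo=[('s',(-65,50,75),(303,90)),('s',(-65,-50,75),(265,192)),('d',(-65,-50,75),(311,70)),('d',(-65,50,75),(440,103)),('d',(65,50,75),(377,237)),('s',(65,-50,75),(433,237))]
def fit(L,p0):
    X=np.array([l[1] for l in L])/1000.; m=np.array([l[0]=='s' for l in L])
    uv=np.array([np.array(l[2])/4+(o1 if l[0]=='s' else o2) for l in L])
    def r(p):
        W=J(p,X); q=np.where(m[:,None],proj(S,W),proj(D,W)); return (q-uv).ravel()
    f=least_squares(r,p0,loss='soft_l1'); return f.x,r(f.x).reshape(-1,2)
p,r=fit(jig,[0.5,0,1.4]); print(p); print(r.round(2))
q,r=fit(mo,[0.5,0,p[2]]); print(q); print(r.round(2))
c,s=np.cos(p[2]),np.sin(p[2]); d=q[:2]-p[:2]; print('mould in jig',c*d[0]+s*d[1],-s*d[0]+c*d[1],q[2]-p[2])
np.save('jig.npy',p)
for n,X in dict(mouth=(-.235,0,.015),moback=(-.17,0,.05),hinge=(.05,0,.068),grip0=(.037,0,.197),gripL=(.175,0,.103)).items():
    W=J(p,X); print(n,W.round(3),np.hypot(*W[0,:2]).round(3),proj(S,W).round(1),proj(D,W).round(1))
E
```

```text
[0.56101985 0.07682587 1.34420227]
[[-0.12 -2.05]
 [-0.63 -2.51]
 [ 0.47 -2.42]
 [ 0.64 -1.38]
 [ 0.52 -1.53]
 [ 0.03 -2.32]
 [-0.64 -3.34]
 [-0.75 -1.21]
 [-2.3  -0.67]
 [-2.66 -1.06]
 [-0.47  0.54]
 [-2.32 -0.25]
 [-0.67  0.49]]
[ 0.53994045 -0.01706961  1.35313055]
[[-0.08 -1.95]
 [ 0.17 -1.45]
 [-2.97  0.44]
 [-0.95  0.32]
 [-0.45 -0.24]
 [-0.83 -4.09]]
mould in jig -0.09623095455210084 -0.0005539961381204155 0.008928274576088802
mouth [[ 0.508 -0.152  0.015]] 0.531 [[256.4 218.3]] [[325.4 185.9]]
moback [[ 0.523 -0.089  0.05 ]] 0.53 [[274.3 216.7]] [[318.2 191.6]]
hinge [[0.572 0.126 0.068]] 0.586 [[341.9 228.1]] [[289.  243.7]]
grip0 [[0.569 0.113 0.197]] 0.58 [[339.5 203.8]] [[289.2 203.4]]
gripL [[0.6   0.247 0.103]] 0.649 [[383.6 230.9]] [[268.1 273.1]]
```

Residuals are about 2 px with opposite signs in the two views. I'll check this against robot points and a wrist view before trusting the fit.

```bash
python3 - <<'E'
from h import *
import cv2
S=viewer.camera_info('scene');D=viewer.camera_info('side')
t=bot.observe()['position']
print(proj(S,[[0,0,0],t]),proj(D,[[0,0,0],t]))
for n,ci in(('scene',S),('side',D)):
    im=cv2.imread(f'pics/{n}0.png')
    p=np.load('jig.npy')
    for z,L in((.015,[(-.26,.075),(-.26,-.075),(.125,-.075),(.125,.075)]),(.06,[(0,.055),(0,-.055),(.085,-.055),(.085,.055)])):
        pts=proj(ci,J(p,[(*l,z) for l in L]))
        cv2.polylines(im,[np.int32((pts+0.0)*16)],True,(0,255,0),1,cv2.LINE_AA,4)
    a=im[180:300,205:405] if n=='scene' else im[165:315,225:385]
    a=cv2.resize(a,None,fx=3,fy=3,interpolation=cv2.INTER_NEAREST)
    cv2.imwrite(f'pics/ov_{n}.png',a)
    u,v=proj(ci,[t])[0].astype(int); b=im[max(v-60,0):v+60,max(u-60,0):u+60].copy(); cv2.circle(b,(min(u,60),min(v,60)),2,(0,0,255),-1); cv2.imwrite(f'pics/tcp_{n}.png',cv2.resize(b,None,fx=3,fy=3))
E
python3 -c "
import cv2,numpy as np
L=[cv2.imread('pics/tcp_%s.png'%n) for n in('scene','side')]
L=[cv2.resize(x,(360,360)) for x in L];cv2.imwrite('pics/tcp.png',np.hstack(L))"
```

```text
[[307.80089995 113.87174872]
 [125.71890406 103.79518658]] [[508.39232585 243.58033334]
 [433.82272412  52.18476062]]
```

View pics/ov_scene.png

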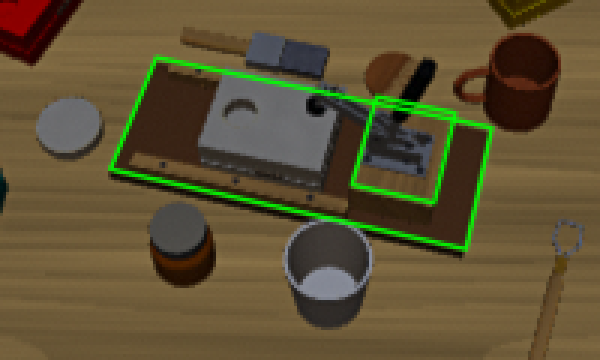

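View pics/tcp.png

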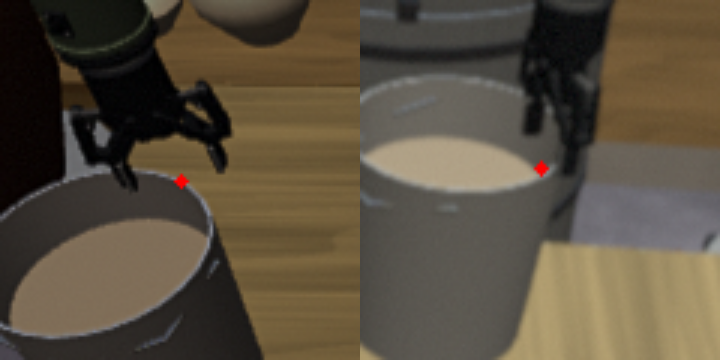

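View pics/ov_side.png

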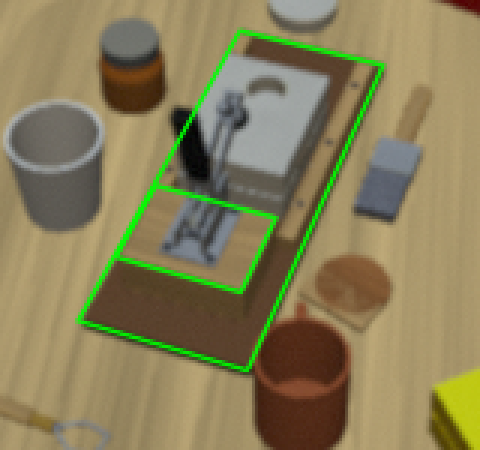

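```bash
cat >> h.py <<'E'
from scipy.spatial.transform import Rotation as Ro, Slerp
def pose(): 
    o=bot.observe(); return np.array(o['position']),Ro.from_euler('xyz',o['tool_rot'])
def rows(P1,R1,n=None,start=None):
    P0,R0=start or pose(); rv=(R0.inv()*R1).as_rotvec()
    if n is None: n=int(np.ceil(max(np.linalg.norm(P1-P0)/.024,np.linalg.norm(rv)/.145,1)))
    out=[];P,R=P0,R0
    for k in range(1,n+1):
        Rn=R0*Ro.from_rotvec(rv*k/n); Pn=P0+(P1-P0)*k/n
        out.append(np.r_[R.inv().apply(Pn-P)/.025,(R.inv()*Rn).as_rotvec()/np.pi]); P,R=Pn,Rn
    for o in out: print([round(float(v),3)+0 for v in o])
def jpose(x,y,z,tilt=0,p=None):
    p=np.load('jig.npy') if p is None else p
    return J(p,(x,y,z))[0],Ro.from_euler('z',p[2])*Ro.from_euler('x',np.pi)*Ro.from_euler('y',tilt)
E
python3 - <<'E'
from h import *
ci=viewer.camera_info('wrist');P,R=pose()
print('cam in tool',R.inv().apply(-ci['R'].T@ci['t']-P), R.inv().apply(ci['R'][2]))
P1,R1=jpose(-.20,0,.33)
print(P1)
rows(P1,R1,start=(P+[0,0,.1],R))
E
```

```text
cam in tool [ 0.06541347 -0.00083194 -0.14222296] [-0.25980835  0.00145583  0.9656591 ]
[ 0.51608786 -0.11806157  0.33      ]
[0.748, -0.573, 0.002, 0.0, 0.0, -0.013]
[0.771, -0.541, 0.002, 0.0, 0.0, -0.013]
[0.793, -0.508, 0.002, 0.0, 0.0, -0.013]
[0.814, -0.474, 0.002, 0.0, 0.0, -0.013]
[0.833, -0.44, 0.002, 0.0, 0.0, -0.013]
[0.851, -0.404, 0.002, 0.0, 0.0, -0.013]
[0.867, -0.368, 0.002, 0.0, 0.0, -0.013]
[0.882, -0.331, 0.002, 0.0, 0.0, -0.013]
[0.895, -0.294, 0.002, 0.0, 0.0, -0.013]
[0.907, -0.256, 0.002, 0.0, 0.0, -0.013]
[0.916, -0.218, 0.002, 0.0, 0.0, -0.013]
[0.925, -0.179, 0.002, 0.0, 0.0, -0.013]
[0.932, -0.14, 0.002, 0.0, 0.0, -0.013]
[0.937, -0.101, 0.002, 0.0, 0.0, -0.013]
[0.94, -0.061, 0.002, 0.0, 0.0, -0.013]
[0.942, -0.022, 0.002, 0.0, 0.0, -0.013]
[0.942, 0.018, 0.002, 0.0, 0.0, -0.013]
[0.94, 0.058, 0.002, 0.0, 0.0, -0.013]
[0.937, 0.097, 0.002, 0.0, 0.0, -0.013]
[0.932, 0.136, 0.002, 0.0, 0.0, -0.013]
[0.925, 0.176, 0.001, 0.0, 0.0, -0.013]
[0.917, 0.214, 0.001, 0.0, 0.0, -0.013]
[0.907, 0.253, 0.001, 0.0, 0.0, -0.013]
[0.896, 0.291, 0.001, 0.0, 0.0, -0.013]
```

>>> move_arm:
  plan:
    - [0, 0, -1, 0, 0, 0]
    - [0, 0, -1, 0, 0, 0]
    - [0, 0, -1, 0, 0, 0]
    - [0, 0, -1, 0, 0, 0]

```text
clock: 0.55
position: [0.2053, -0.5901, 0.3321]
tool_rot: [-3.141, 0.0, 0.335]
force: [-0.2, -0.3, 0.8]
grip_width: 0.0851
```

>>> move_arm:
  plan:
    - [0.75, -0.57, 0, 0, 0, -0.013]
    - [0.77, -0.54, 0, 0, 0, -0.013]
    - [0.79, -0.51, 0, 0, 0, -0.013]
    - [0.81, -0.47, 0, 0, 0, -0.013]
    - [0.83, -0.44, 0, 0, 0, -0.013]

```text
clock: 1.05
position: [0.2706, -0.4913, 0.3311]
tool_rot: [-3.141, 0.0, 0.541]
force: [0.2, -0.4, 0.2]
grip_width: 0.0856
```

>>> move_arm:
  plan:
    - [0.85, -0.4, 0, 0, 0, -0.013]
    - [0.87, -0.37, 0, 0, 0, -0.013]
    - [0.88, -0.33, 0, 0, 0, -0.013]
    - [0.9, -0.29, 0, 0, 0, -0.013]
    - [0.91, -0.26, 0, 0, 0, -0.013]

```text
clock: 1.55
position: [0.337, -0.3929, 0.3313]
tool_rot: [3.141, 0.0, 0.747]
force: [0.1, 0.1, 0.2]
grip_width: 0.0855
```

>>> move_arm:
  plan:
    - [0.92, -0.22, 0, 0, 0, -0.013]
    - [0.92, -0.18, 0, 0, 0, -0.013]
    - [0.93, -0.14, 0, 0, 0, -0.013]
    - [0.94, -0.1, 0, 0, 0, -0.013]
    - [0.94, -0.06, 0, 0, 0, -0.013]

```text
clock: 2.05
position: [0.4032, -0.2954, 0.3313]
tool_rot: [-3.142, -0.0, 0.951]
force: [-0.0, 0.1, 0.6]
grip_width: 0.0855
```

>>> move_arm:
  plan:
    - [0.94, -0.02, 0, 0, 0, -0.013]
    - [0.94, 0.02, 0, 0, 0, -0.013]
    - [0.94, 0.06, 0, 0, 0, -0.013]
    - [0.94, 0.1, 0, 0, 0, -0.013]
    - [0.93, 0.14, 0, 0, 0, -0.013]

```text
clock: 2.55
position: [0.4701, -0.1985, 0.3313]
tool_rot: [3.142, -0.0, 1.155]
force: [-0.5, -0.3, -0.4]
grip_width: 0.0855
```

>>> move_arm:
  plan:
    - [0.92, 0.18, 0, 0, 0, -0.013]
    - [0.92, 0.21, 0, 0, 0, -0.013]
    - [0.91, 0.25, 0, 0, 0, -0.013]
    - [0.9, 0.29, 0, 0, 0, -0.013]
    - [0, 0, 0, 0, 0, 0]

```text
clock: 3.05
position: [0.5245, -0.119, 0.3311]
tool_rot: [-3.142, -0.002, 1.322]
force: [-0.7, -0.0, -0.3]
grip_width: 0.0852
```

Run:
```python
from h import *
import cv2,pickle
o=bot.observe(); print(o['qpos'],o['position'],o['tool_rot'])
ci=viewer.camera_info('wrist');pickle.dump(ci,open('w1.pkl','wb'))
cv2.imwrite('pics/w1.png',cv2.resize(viewer.grab_frame('wrist')[:,:,::-1],(800,500),interpolation=cv2.INTER_CUBIC))
```

```text
[ 0.48144995  0.31622015 -0.47645606  1.68066166  0.15306382  1.18176149
 -0.28211643] [ 0.52446602 -0.11902163  0.33114362] [-3.14159037e+00 -1.60545041e-03  1.32166518e+00]
```

View pics/w1.png

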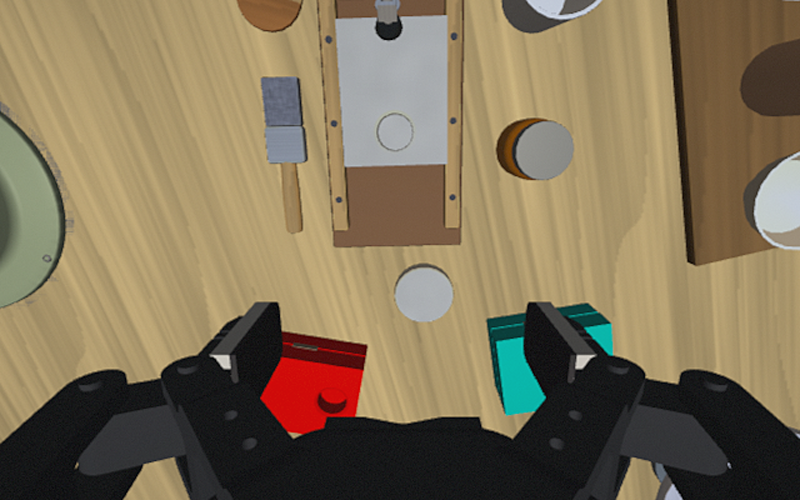

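Run:
```python
import cv2
a=cv2.imread('pics/w1.png')[0:260,300:500]; cv2.imwrite('pics/w1c.png',cv2.resize(a,None,fx=2.3,fy=2.3,interpolation=cv2.INTER_CUBIC))
```

```text
(no output)
```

View pics/w1c.png

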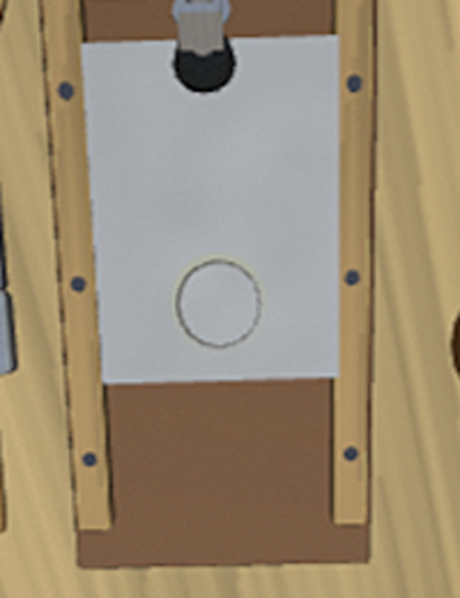

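Run:
```python
from h import *
import pickle
w=pickle.load(open('w1.pkl','rb'))
def fit(L,p0):
    X=np.array([l[0] for l in L])/1000.; uv=(np.array([l[1] for l in L])/2.3+[300,0])/1.25
    r=lambda p:(proj(w,J(p,X))-uv).ravel()
    f=least_squares(r,p0); print(f.x, r(f.x).reshape(-1,2).round(2).tolist()); return f.x
p=fit([((-260,75,15),(77,567)),((-260,-75,15),(369,562)),((-235,70,35),(78,530)),((-235,54,35),(111,529)),((-235,-54,35),(333,523)),((-235,-70,35),(369,523))],[.56,.077,1.34])
q=fit([((-65,50,75),(104,383)),((-65,-50,75),(339,377)),((65,50,75),(82,43)),((65,-50,75),(338,35))],[.54,-.02,1.34])
p3=fit([((-260,75,15),(77,567)),((-260,-75,15),(369,562)),((-235,70,35),(78,530)),((-235,54,35),(111,529)),((-235,-54,35),(333,523)),((-235,-70,35),(369,523))],p)
c,s=np.cos(p[2]),np.sin(p[2]); d=q[:2]-p[:2]; print(c*d[0]+s*d[1],-s*d[0]+c*d[1],q[2]-p[2])
print(J(np.load('jig.npy'),[(-.26,0,0)]),J(p,[(-.26,0,0)]))
```

```text
[0.56151823 0.07511757 1.3439702 ] [[0.19, 0.27], [0.53, -0.13], [-0.1, -0.27], [-0.1, -0.17], [0.26, 0.27], [-0.75, 0.03]]
[ 0.54106849 -0.02002719  1.35138046] [[-0.37, 0.26], [0.22, -0.08], [-0.43, -0.01], [0.57, -0.1]]
[0.56151823 0.07511757 1.3439702 ] [[0.19, 0.27], [0.53, -0.13], [-0.1, -0.27], [-0.1, -0.17], [0.26, 0.27], [-0.75, 0.03]]
-0.09730649144120135 -0.0014708161084370716 0.00741025947682683
[[ 0.50260826 -0.1765278   0.        ]] [[ 0.50304784 -0.17822255  0.        ]]
```

Wrist and fixed cameras agree within 2 mm. Adopting jig at (0.5612, 0.0755), yaw 1.344. The mould is about 32 mm short of the block.

Run:
```python
from h import *
np.save('jig.npy',[.5614,.0755,1.344])
P1,R1=jpose(-.20,0,.10); rows(P1,R1)
print(); rows(*jpose(-.20,0,.04),start=(P1,R1))
```

```text
[-0.002, -0.029, 0.924, 0.0, 0.0, -0.001]
[-0.002, -0.029, 0.924, 0.0, 0.0, -0.001]
[-0.002, -0.029, 0.924, 0.0, 0.0, -0.001]
[-0.002, -0.029, 0.924, 0.0, 0.0, -0.001]
[-0.002, -0.029, 0.924, 0.0, 0.0, -0.001]
[-0.002, -0.029, 0.924, 0.0, 0.0, -0.001]
[-0.001, -0.029, 0.924, 0.0, 0.0, -0.001]
[-0.001, -0.029, 0.924, 0.0, 0.0, -0.001]
[-0.001, -0.029, 0.924, 0.0, 0.0, -0.001]
[-0.001, -0.029, 0.924, 0.0, 0.0, -0.001]

[0.0, 0.0, 0.8, 0.0, 0.0, 0.0]
[0.0, 0.0, 0.8, 0.0, 0.0, 0.0]
[0.0, 0.0, 0.8, 0.0, 0.0, 0.0]
```

>>> move_arm:
  plan:
    - [0, -0.03, 0.92, 0, 0, -0.001]
    - [0, -0.03, 0.92, 0, 0, -0.001]
    - [0, -0.03, 0.92, 0, 0, -0.001]
    - [0, -0.03, 0.92, 0, 0, -0.001]
    - [0, -0.03, 0.92, 0, 0, -0.001]
  claw: 0
  force: 40

```text
clock: 3.6
position: [0.5189, -0.1223, 0.2155]
tool_rot: [3.142, 0.0, 1.33]
force: [0.7, 0.2, 0.2]
grip_width: 0.0427
```

>>> move_arm:
  plan:
    - [0, -0.03, 0.92, 0, 0, -0.001]
    - [0, -0.03, 0.92, 0, 0, -0.001]
    - [0, -0.03, 0.92, 0, 0, -0.001]
    - [0, -0.03, 0.92, 0, 0, -0.001]
    - [0, -0.03, 0.92, 0, 0, -0.001]

```text
clock: 4.1
position: [0.5154, -0.1215, 0.1004]
tool_rot: [3.142, 0.0, 1.346]
force: [0.3, 0.4, -0.6]
grip_width: 0.0428
```

```bash
cat > st.py <<'E'
from h import *
def st():
    P,R=pose(); p=np.load('jig.npy'); d=P-[p[0],p[1],0]; c,s=np.cos(p[2]),np.sin(p[2]); o=bot.observe()
    f=o['force']
    print('clk',round(o['clock'],2),'jig xyz mm',(1000*np.array([c*d[0]+s*d[1],-s*d[0]+c*d[1],d[2]])).round(1),'rot',np.round(o['tool_rot'],3),'F jig',np.round([c*f[0]+s*f[1],-s*f[0]+c*f[1],f[2]],1),'gw',round(o['grip_width'],3),'q',o['qpos'].round(2))
E
python3 - <<'E'
from st import *
import cv2; st()
cv2.imwrite('pics/w2.png',viewer.grab_frame('wrist')[:,:,::-1])
E
```

```text
clk 4.1 jig xyz mm [-202.3    0.6  100.4] rot [3.142 0.    1.346] F jig [ 0.5 -0.2 -0.6] gw 0.043 q [ 0.41  0.58 -0.39  1.94  0.34  0.68 -0.42]
```

View pics/w2.png

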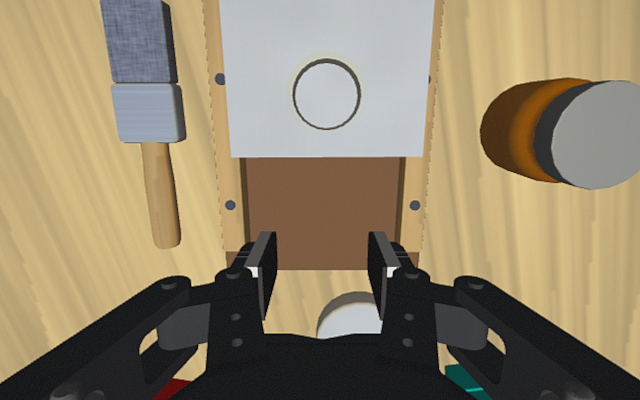

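>>> move_arm:
  plan:
    - [0, 0, 0.8, 0, 0, 0]
    - [0, 0, 0.8, 0, 0, 0]
    - [0, 0, 0.8, 0, 0, 0]
    - [0, 0, 0, 0, 0, 0]
    - [0.5, 0, 0, 0, 0, 0]

```text
clock: 4.65
position: [0.5182, -0.1101, 0.0419]
tool_rot: [-3.141, 0.001, 1.344]
force: [1.1, 0.3, -0.2]
grip_width: 0.0424
```

>>> move_arm:
  plan:
    - [0.3, 0, 0, 0, 0, 0]
    - [0.2, 0, 0, 0, 0, 0]
    - [0.2, 0, 0, 0, 0, 0]
    - [0.1, 0, 0, 0, 0, 0]
    - [0.1, 0, 0, 0, 0, 0]

```text
clock: 5.15
position: [0.5234, -0.0885, 0.042]
tool_rot: [3.141, 0.002, 1.345]
force: [-3.1, -9.8, 8.0]
grip_width: 0.0426
```

```bash
python3 -c "
from st import *
st()"
```

```text
clk 5.15 jig xyz mm [-1.683e+02  1.000e-01  4.200e+01] rot [3.141e+00 2.000e-03 1.345e+00] F jig [-10.2   0.9   8. ] gw 0.043 q [ 0.3   0.68 -0.34  1.97  0.4   0.56 -0.54]
```

>>> move_arm:
  plan:
    - [0.1, 0, 0, 0, 0, 0]
    - [0.12, 0, 0, 0, 0, 0]
    - [0.12, 0, 0, 0, 0, 0]
    - [0.12, 0, 0, 0, 0, 0]
    - [0.12, 0, 0, 0, 0, 0]

```text
clock: 5.65
position: [0.5268, -0.0744, 0.042]
tool_rot: [3.141, 0.002, 1.345]
force: [-3.4, -10.8, 8.1]
grip_width: 0.0429
```

```bash
python3 -c "
from st import *
st()
import cv2; cv2.imwrite('pics/w3.png',viewer.grab_frame('wrist')[:,:,::-1])"
```

```text
clk 5.65 jig xyz mm [-153.9    0.    42. ] rot [3.141e+00 2.000e-03 1.345e+00] F jig [-11.3   0.9   8.1] gw 0.043 q [ 0.27  0.68 -0.33  1.96  0.4   0.56 -0.56]
```

View pics/w3.png

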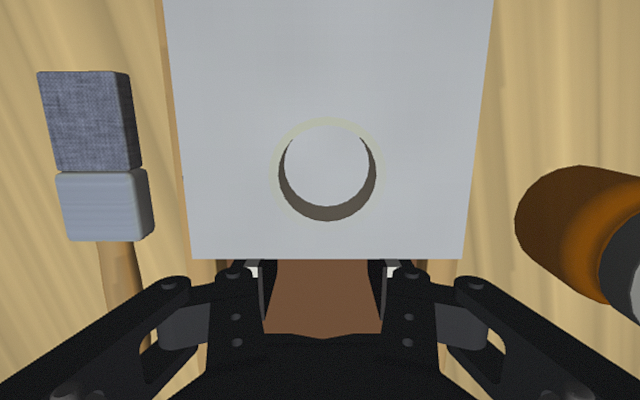

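>>> move_arm:
  plan:
    - [0.12, 0, 0, 0, 0, 0]
    - [0.12, 0, 0, 0, 0, 0]
    - [0.12, 0, 0, 0, 0, 0]
    - [0.05, 0, 0, 0, 0, 0]
    - [0.04, 0, 0, 0, 0, 0]

```text
clock: 6.2
position: [0.5292, -0.0634, 0.042]
tool_rot: [3.141, 0.002, 1.345]
force: [-2.8, -10.6, 8.9]
grip_width: 0.0427
```

>>> move_arm:
  plan:
    - [0.04, 0, 0, 0, 0, 0]
    - [0.04, 0, 0, 0, 0, 0]

```text
clock: 6.4
position: [0.5294, -0.0627, 0.042]
tool_rot: [3.141, 0.004, 1.344]
force: [-4.4, -20.2, 10.7]
grip_width: 0.0426
```

```bash
python3 -c "
from st import *
st()"
```

```text
clk 6.4 jig xyz mm [-1.419e+02  1.000e-01  4.200e+01] rot [3.141 0.004 1.344] F jig [-20.7  -0.3  10.7] gw 0.043 q [ 0.25  0.68 -0.33  1.96  0.4   0.57 -0.58]
```

>>> move_arm:
  plan:
    - [0.04, 0, 0, 0, 0, 0]
    - [0.03, 0, 0, 0, 0, 0]
    - [0, 0, 0, 0, 0, 0]

```text
clock: 6.7
position: [0.5293, -0.0627, 0.042]
tool_rot: [-3.141, 0.006, 1.343]
force: [-5.7, -25.8, 13.7]
grip_width: 0.0425
```

```bash
python3 -c "
from st import *
st()
import cv2
for n in('side','scene'): cv2.imwrite('pics/%s3.png'%n,viewer.grab_frame(n)[:,:,::-1])
a=cv2.imread('pics/side3.png')[165:315,225:385]; cv2.imwrite('pics/sd3c.png',cv2.resize(a,None,fx=4,fy=4,interpolation=cv2.INTER_CUBIC))
a=cv2.imread('pics/scene3.png')[160:300,205:405]; cv2.imwrite('pics/sc3c.png',cv2.resize(a,None,fx=4,fy=4,interpolation=cv2.INTER_CUBIC))
"
```

```text
clk 6.7 jig xyz mm [-141.9    0.2   42. ] rot [-3.141  0.006  1.343] F jig [-26.4  -0.2  13.7] gw 0.043 q [ 0.24  0.68 -0.33  1.96  0.4   0.57 -0.59]
```

View pics/sd3c.png

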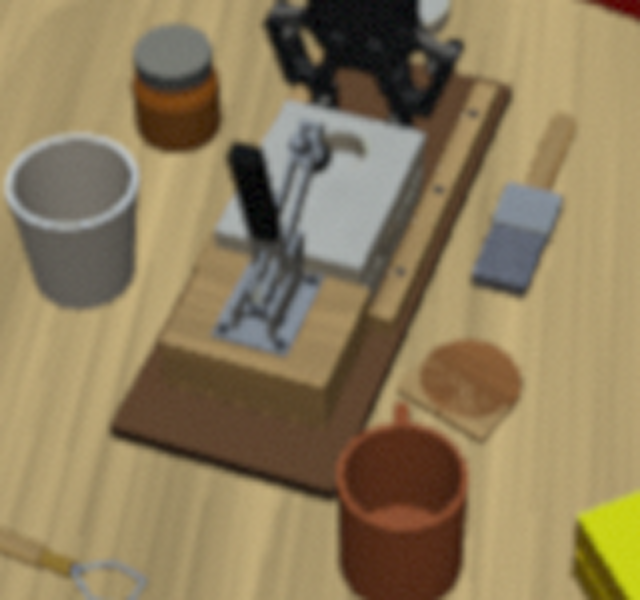

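View pics/sc3c.png

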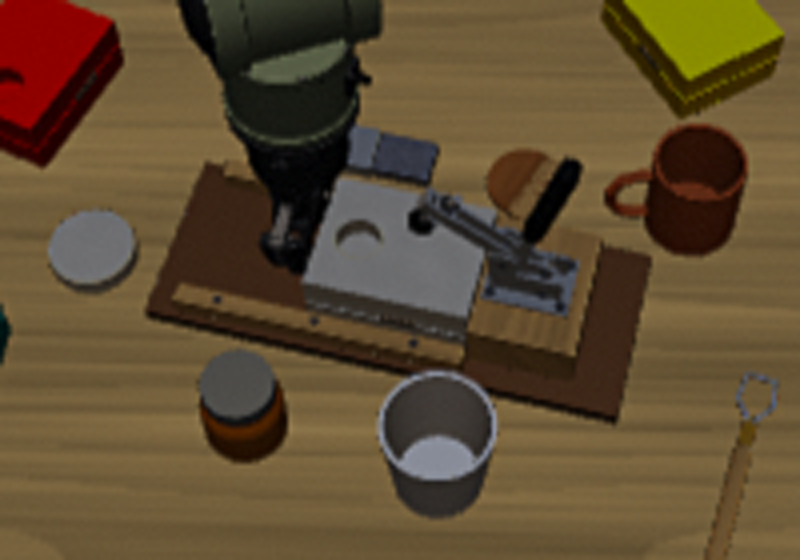

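The mould is seated: the force rose to 26 N with no further travel, and no gap shows at the block. Now I'll back off and plan the lever push.

>>> move_arm:
  plan:
    - [-0.3, 0, 0, 0, 0, 0]
    - [-0.8, 0, 0, 0, 0, 0]
    - [-0.8, 0, 0, 0, 0, 0]
    - [0, 0, -0.9, 0, 0, 0]
    - [0, 0, -1, 0, 0, 0]

```text
clock: 7.3
position: [0.5189, -0.1048, 0.0891]
tool_rot: [-3.14, -0.0, 1.346]
force: [0.2, -0.2, 0.9]
grip_width: 0.0428
```

```bash
cat >> h.py <<'E'
def lev(th,L,n):
    e=1.4-th; return 0.05+L*np.cos(e)-n*np.sin(e), 0.068+L*np.sin(e)+n*np.cos(e)
def tip(th,tilt,L=.125,gap=0.0,y=0):
    e=1.4-th; x,z=lev(th,L,.0435+.011*abs(np.sin(e-tilt))+gap); return jpose(x,y,z,tilt)
E
python3 - <<'E'
from st import *
st()
S=viewer.camera_info('scene');D=viewer.camera_info('side'); p=np.load('jig.npy')
print(lev(0,.125,.0355),lev(1.4,.125,.0355))
for th in (0,.1,.2):
  for L in(.15,.05):
    x,z=lev(th,L,.0355); W=J(p,(x,0,z)); print(th,L,((proj(S,W)-[205,160])*4).round(),((proj(D,W)-[225,165])*4).round())
E
```

```text
clk 7.3 jig xyz mm [-185.2    0.9   89.1] rot [-3.14  -0.     1.346] F jig [-0.1 -0.3  0.9] gw 0.043 q [ 0.37  0.6  -0.39  1.95  0.35  0.66 -0.46]
(np.float64(0.0362624274479398), np.float64(0.19721504982151608)) (np.float64(0.175), np.float64(0.10350000000000001))
0 0.15 [[542. 156.]] [[253. 125.]]
0 0.05 [[514. 227.]] [[269. 223.]]
0.1 0.15 [[564. 161.]] [[243. 143.]]
0.1 0.05 [[522. 227.]] [[265. 227.]]
0.2 0.15 [[586. 166.]] [[232. 163.]]
0.2 0.05 [[530. 228.]] [[261. 231.]]
```

Run:
```python
from st import *
P,R=pose()
a=jpose(-.12,0,.27,0.3); b=tip(.05,.6,gap=.03)
rows(*a,start=(P,R)); print(); rows(*b,start=a); print(b[0], lev(.05,.125,.0735))
```

```text
[0.29, 0.003, -0.804, 0.0, 0.011, 0.0]
[0.317, 0.003, -0.794, 0.0, 0.011, 0.0]
[0.343, 0.004, -0.783, 0.0, 0.011, 0.0]
[0.369, 0.004, -0.771, 0.0, 0.011, 0.0]
[0.394, 0.004, -0.758, 0.0, 0.011, 0.0]
[0.419, 0.004, -0.745, 0.0, 0.011, 0.0]
[0.444, 0.004, -0.73, 0.0, 0.011, 0.0]
[0.468, 0.004, -0.715, 0.0, 0.011, 0.0]
[0.491, 0.004, -0.699, 0.0, 0.011, 0.0]

[0.631, 0.0, 0.63, 0.0, 0.016, 0.0]
[0.599, 0.0, 0.661, 0.0, 0.016, 0.0]
[0.565, 0.0, 0.69, 0.0, 0.016, 0.0]
[0.53, 0.0, 0.717, 0.0, 0.016, 0.0]
[0.493, 0.0, 0.743, 0.0, 0.016, 0.0]
[0.456, 0.0, 0.766, 0.0, 0.016, 0.0]
[0.56102767 0.07388657 0.20770453] (np.float64(0.005660169086370778), np.float64(0.20606241122967095))
```

>>> move_arm:
  plan:
    - [0.29, 0, -0.8, 0, 0.011, 0]
    - [0.32, 0, -0.79, 0, 0.011, 0]
    - [0.34, 0, -0.78, 0, 0.011, 0]
    - [0.37, 0, -0.77, 0, 0.011, 0]
    - [0.39, 0, -0.76, 0, 0.011, 0]
  claw: 1

```text
clock: 7.8
position: [0.5275, -0.069, 0.1904]
tool_rot: [3.141, -0.174, 1.347]
force: [0.4, -0.4, 0.3]
grip_width: -0.0
```

>>> move_arm:
  plan:
    - [0.42, 0, -0.75, 0, 0.011, 0]
    - [0.44, 0, -0.73, 0, 0.011, 0]
    - [0.47, 0, -0.72, 0, 0.011, 0]
    - [0.49, 0, -0.7, 0, 0.011, 0]
    - [0, 0, 0, 0, 0, 0]

```text
clock: 8.3
position: [0.5346, -0.0418, 0.2723]
tool_rot: [3.138, -0.312, 1.347]
force: [-0.5, 0.0, -1.1]
grip_width: -0.0001
```

>>> move_arm:
  plan:
    - [0.63, 0, 0.63, 0, 0.016, 0]
    - [0.6, 0, 0.66, 0, 0.016, 0]
    - [0.57, 0, 0.69, 0, 0.016, 0]
    - [0.53, 0, 0.72, 0, 0.016, 0]
    - [0, 0, 0, 0, 0, 0]

```text
clock: 8.8
position: [0.5503, 0.0368, 0.2277]
tool_rot: [-3.138, -0.513, 1.346]
force: [-0.3, -0.0, 0.5]
grip_width: -0.0002
```

```bash
python3 -c "
from st import *
st()
rows(*tip(.05,.6,gap=.025))
import cv2
L=[]
a=viewer.grab_frame('side')[:,:,::-1][125:275,225:385];b=viewer.grab_frame('wrist')[:,:,::-1]
cv2.imwrite('pics/sd4c.png',cv2.resize(a,None,fx=4,fy=4,interpolation=cv2.INTER_CUBIC)); cv2.imwrite('pics/w4.png',b)
"
```

```text
clk 8.8 jig xyz mm [-40.2   2.1 227.7] rot [-3.138 -0.513  1.346] F jig [-0.1  0.3  0.5] gw -0.0 q [ 0.68  0.53 -0.77  1.87 -0.21  0.77 -0.08]
[0.366, 0.031, 0.53, -0.001, 0.009, 0.0]
[0.351, 0.03, 0.54, -0.001, 0.009, 0.0]
[0.335, 0.029, 0.55, -0.001, 0.009, 0.0]
```

View pics/sd4c.png

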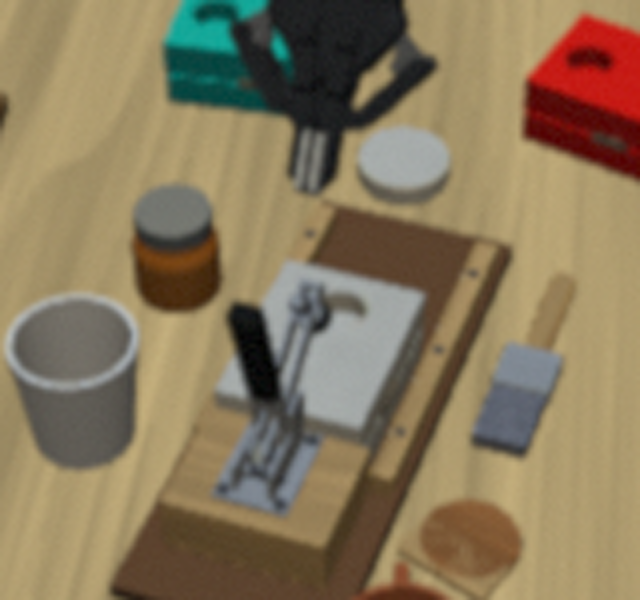

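View pics/w4.png

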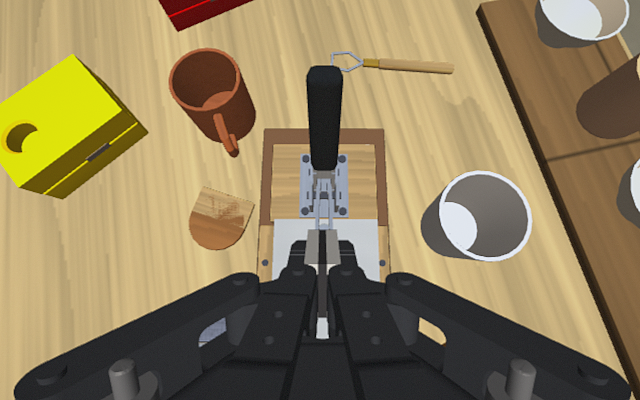

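>>> move_arm:
  plan:
    - [0.37, 0.03, 0.53, 0, 0.009, 0]
    - [0.35, 0.03, 0.54, 0, 0.009, 0]
    - [0.34, 0.03, 0.55, 0, 0.009, 0]
    - [0, 0, 0, 0, 0, 0]

```text
clock: 9.3
position: [0.5631, 0.0778, 0.208]
tool_rot: [-3.141, -0.596, 1.347]
force: [0.9, -0.2, 0.2]
grip_width: 0.0002
```

Run:
```python
from st import *
st()
s=None
prev=pose()
for th in [.15,.25,.35,.45,.55,.65,.75,.85,.95,1.05,1.15,1.25,1.35,1.42]:
    t=tip(th,.6); print(th,lev(th,.125,.0435)); rows(*t,start=prev,n=3 if th==.15 else 1); prev=t
```

```text
clk 9.3 jig xyz mm [  2.6  -1.1 208. ] rot [-3.141 -0.596  1.347] F jig [ 0.  -0.9  0.2] gw 0.0 q [ 0.67  0.6  -0.81  1.89 -0.25  0.68 -0.06]
0.15 (np.float64(0.04813446435744059), np.float64(0.20033960018364247))
[0.391, -0.013, 0.355, 0.0, 0.0, 0.0]
[0.39, -0.014, 0.355, 0.0, 0.0, 0.0]
[0.39, -0.014, 0.356, 0.0, 0.0, 0.0]
0.25 (np.float64(0.06135569870918701), np.float64(0.19986469621102598))
[0.467, 0.0, 0.33, 0.0, 0.0, 0.0]
0.35 (np.float64(0.07446347067312617), np.float64(0.19807224378254223))
[0.429, 0.0, 0.379, 0.0, 0.0, 0.0]
0.45 (np.float64(0.0873268117246477), np.float64(0.19498015249035067))
[0.386, 0.0, 0.423, 0.0, 0.0, 0.0]
0.55 (np.float64(0.09981719561202004), np.float64(0.1906193174885333))
[0.339, 0.0, 0.462, 0.0, 0.0, 0.0]
0.65 (np.float64(0.11180982254821259), np.float64(0.18503331079892796))
[0.287, 0.0, 0.496, 0.0, 0.0, 0.0]
0.75 (np.float64(0.12318486616911428), np.float64(0.17827794595388885))
[0.232, 0.0, 0.523, 0.0, 0.0, 0.0]
0.85 (np.float64(0.13382867079895455), np.float64(0.1704207203259209))
[0.176, 0.0, 0.5, 0.0, 0.0, 0.0]
0.95 (np.float64(0.1436348870602461), np.float64(0.16154014071624523))
[0.132, 0.0, 0.472, 0.0, 0.0, 0.0]
1.05 (np.float64(0.15250553448161025), np.float64(0.1517249389407924))
[0.088, 0.0, 0.484, 0.0, 0.0, 0.0]
1.15 (np.float64(0.16035198048625884), np.float64(0.14107318525122842))
[0.043, 0.0, 0.493, 0.0, 0.0, 0.0]
1.25 (np.float64(0.16709582597940373), np.float64(0.12969130844941773))
[-0.003, 0.0, 0.497, 0.0, 0.0, 0.0]
1.35 (np.float64(0.17266968868609628), np.float64(0.1176930324860158))
[-0.05, 0.0, 0.498, 0.0, 0.0, 0.0]
1.42 (np.float64(0.17584494283448224), np.float64(0.10899146695332951))
[-0.063, 0.0, 0.347, 0.0, 0.0, 0.0]
```

>>> move_arm:
  plan:
    - [0.39, -0.015, 0.355, 0, 0, 0]
    - [0.39, -0.015, 0.355, 0, 0, 0]
    - [0.39, -0.015, 0.355, 0, 0, 0]
    - [0.47, 0, 0.33, 0, 0, 0]
    - [0.43, 0, 0.38, 0, 0, 0]

```text
clock: 9.8
position: [0.5775, 0.1452, 0.201]
tool_rot: [3.141, -0.596, 1.348]
force: [-0.1, -0.7, 0.2]
grip_width: 0.0001
```

```bash
python3 -c "
from st import *
st()
import cv2
cv2.imwrite('pics/w5.png',viewer.grab_frame('wrist')[:,:,::-1])
"
```

```text
clk 9.8 jig xyz mm [ 71.6  -0.  201. ] rot [ 3.141 -0.596  1.348] F jig [-0.7 -0.   0.2] gw 0.0 q [ 0.52  0.61 -0.79  1.88 -0.25  0.6  -0.16]
```

View pics/w5.png

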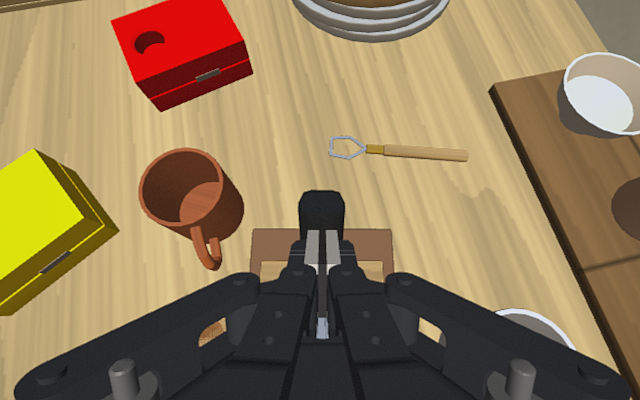

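The fingertips at (322,245) bear on the middle of the grip, so I'll carry on along the arc.

>>> move_arm:
  plan:
    - [0.39, 0, 0.42, 0, 0, 0]
    - [0.34, 0, 0.46, 0, 0, 0]
    - [0.29, 0, 0.5, 0, 0, 0]
    - [0.23, 0, 0.52, 0, 0, 0]
    - [0, 0, 0, 0, 0, 0]

```text
clock: 10.35
position: [0.5884, 0.1971, 0.1784]
tool_rot: [-3.141, -0.597, 1.348]
force: [-0.3, -0.0, 0.2]
grip_width: -0.0002
```

```bash
python3 -c "
from st import *
st()
import cv2
cv2.imwrite('pics/sd6.png',cv2.resize(viewer.grab_frame('side')[:,:,::-1][125:275,225:385],None,fx=4,fy=4,interpolation=cv2.INTER_CUBIC))
prev=pose()
for th in [.85,.95,1.05,1.15,1.25,1.35,1.42]:
    t=tip(th,.6); rows(*t,start=prev,n=1); prev=t
"
```

```text
clk 10.35 jig xyz mm [124.5   1.1 178.4] rot [-3.141 -0.597  1.348] F jig [-0.1  0.2  0.2] gw -0.0 q [ 0.39  0.65 -0.75  1.87 -0.23  0.52 -0.23]
[0.158, 0.028, 0.483, -0.001, 0.001, 0.001]
[0.132, 0.0, 0.472, 0.0, 0.0, 0.0]
[0.088, 0.0, 0.484, 0.0, 0.0, 0.0]
[0.043, 0.0, 0.493, 0.0, 0.0, 0.0]
[-0.003, 0.0, 0.497, 0.0, 0.0, 0.0]
[-0.05, 0.0, 0.498, 0.0, 0.0, 0.0]
[-0.063, 0.0, 0.347, 0.0, 0.0, 0.0]
```

View pics/sd6.png

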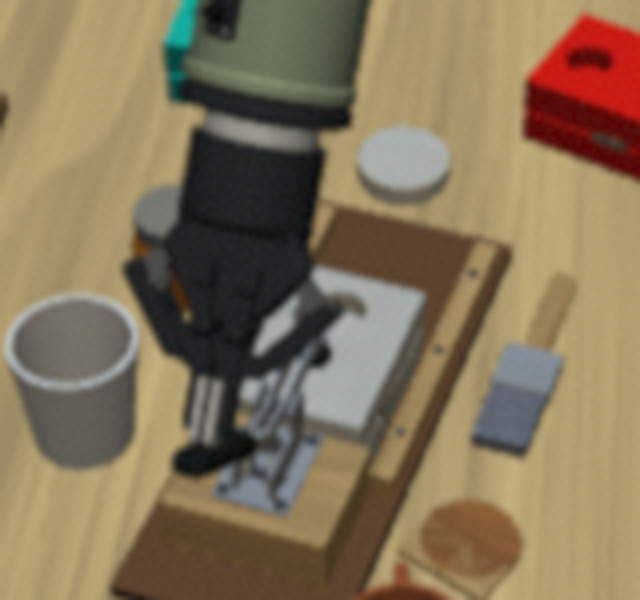

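The lever is moving over and the foot is coming down onto the mould. I'll push on through the dead point.

>>> move_arm:
  plan:
    - [0.16, 0.03, 0.48, 0, 0, 0]
    - [0.13, 0, 0.47, 0, 0, 0]
    - [0.09, 0, 0.48, 0, 0, 0]
    - [0.04, 0, 0.49, 0, 0, 0]

```text
clock: 10.8
position: [0.5983, 0.2297, 0.1445]
tool_rot: [3.141, -0.597, 1.346]
force: [-0.6, -4.0, 3.0]
grip_width: -0.0002
```

```bash
python3 -c "
from st import *
st()"
```

```text
clk 10.8 jig xyz mm [158.6  -1.3 144.5] rot [ 3.141 -0.597  1.346] F jig [-4.1 -0.3  3. ] gw -0.0 q [ 0.3   0.71 -0.72  1.86 -0.21  0.44 -0.26]
```

>>> move_arm:
  plan:
    - [0, 0, 0.5, 0, 0, 0]
    - [-0.05, 0, 0.5, 0, 0, 0]
    - [0, 0, 0, 0, 0, 0]

```text
clock: 11.1
position: [0.5996, 0.2434, 0.1221]
tool_rot: [-3.139, -0.597, 1.346]
force: [-0.7, -1.0, 0.1]
grip_width: 0.0003
```

```bash
python3 -c "
from st import *
st()
rows(*tip(1.40,.6))"
```

```text
clk 11.1 jig xyz mm [172.2   0.6 122.1] rot [-3.139 -0.597  1.346] F jig [-1.1  0.5  0.1] gw 0.0 q [ 0.27  0.75 -0.7   1.86 -0.21  0.39 -0.26]
[-0.006, 0.023, 0.207, -0.001, 0.001, 0.001]
```

>>> move_arm:
  plan:
    - [0, 0, 0.15, 0, 0, 0]
    - [0, 0, 0.1, 0, 0, 0]

```text
clock: 11.3
position: [0.6015, 0.2458, 0.1186]
tool_rot: [3.141, -0.597, 1.346]
force: [-0.2, 0.7, 0.7]
grip_width: -0.0002
```

```bash
python3 -c "
from st import *
st()
import cv2
cv2.imwrite('pics/sd7.png',cv2.resize(viewer.grab_frame('side')[:,:,::-1][165:315,225:385],None,fx=4,fy=4,interpolation=cv2.INTER_CUBIC))
"
```

```text
clk 11.3 jig xyz mm [175.   -0.8 118.6] rot [ 3.141 -0.597  1.346] F jig [0.6 0.4 0.7] gw -0.0 q [ 0.26  0.76 -0.7   1.86 -0.2   0.38 -0.27]
```

View pics/sd7.png

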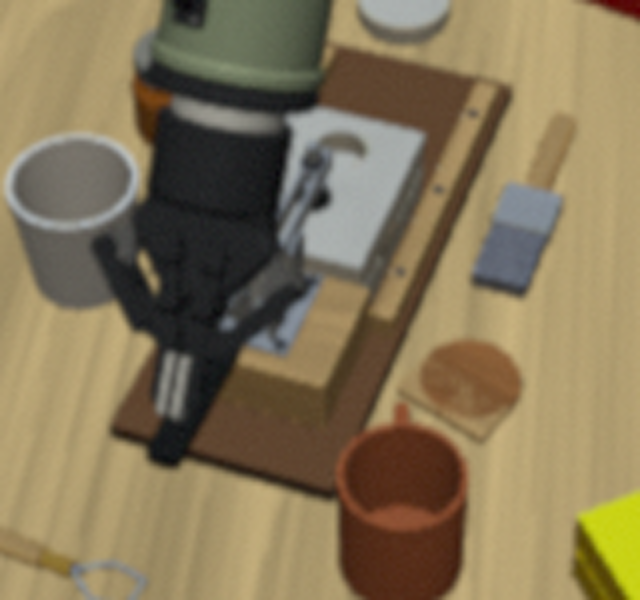

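>>> move_arm:
  plan:
    - [-0.05, 0, 0.08, 0, 0, 0]
    - [-0.05, 0, 0.08, 0, 0, 0]
    - [0, 0, 0, 0, 0, 0]

```text
clock: 11.65
position: [0.6018, 0.246, 0.1147]
tool_rot: [3.14, -0.598, 1.347]
force: [-5.5, -5.6, 16.9]
grip_width: -0.0001
```

```bash
python3 -c "
from st import *
st()
rows(jpose(.06,0,.30)[0],jpose(0,0,0,.2)[1])"
```

```text
clk 11.65 jig xyz mm [175.2  -1.1 114.7] rot [ 3.14  -0.598  1.347] F jig [-6.7  4.1 16.9] gw -0.0 q [ 0.26  0.76 -0.7   1.86 -0.2   0.38 -0.26]
[0.036, -0.004, -0.872, 0.0, -0.013, 0.0]
[0.001, -0.004, -0.873, 0.0, -0.013, 0.0]
[-0.033, -0.004, -0.872, 0.0, -0.013, 0.0]
[-0.068, -0.004, -0.87, 0.0, -0.013, 0.0]
[-0.103, -0.004, -0.867, 0.0, -0.013, 0.0]
[-0.137, -0.004, -0.862, 0.0, -0.013, 0.0]
[-0.171, -0.004, -0.856, 0.0, -0.013, 0.0]
[-0.205, -0.004, -0.848, 0.0, -0.013, 0.0]
[-0.238, -0.004, -0.839, 0.0, -0.013, 0.0]
[-0.272, -0.004, -0.829, 0.0, -0.013, 0.0]
```

It stops hard at about 17 N with the grip face at the locked height. Retreating.

>>> move_arm:
  plan:
    - [0.1, 0, -0.4, 0, 0, 0]
    - [0, 0, -0.9, 0, -0.013, 0]
    - [0, 0, -0.9, 0, -0.013, 0]
    - [-0.05, 0, -0.9, 0, -0.013, 0]
    - [-0.1, 0, -0.9, 0, -0.013, 0]

```text
clock: 12.15
position: [0.5895, 0.1938, 0.2004]
tool_rot: [3.141, -0.432, 1.346]
force: [-0.3, 0.6, -0.9]
grip_width: -0.0002
```

>>> move_arm:
  plan:
    - [-0.1, 0, -0.9, 0, -0.013, 0]
    - [-0.2, 0, -0.9, 0, -0.013, 0]
    - [-0.2, 0, -0.9, 0, -0.013, 0]
    - [-0.2, 0.6, -0.8, 0, -0.013, 0]
    - [-0.6, 0, -0.8, 0, -0.013, 0]

```text
clock: 12.65
position: [0.59, 0.1245, 0.291]
tool_rot: [3.14, -0.228, 1.347]
force: [-1.5, -0.5, 0.1]
grip_width: -0.0004
```

>>> move_arm:
  plan:
    - [-0.9, 0, -0.3, 0, 0, 0]
    - [-0.9, 0, 0, 0, 0, 0]
    - [-0.9, 0, 0, 0, 0, 0]
    - [-0.9, 0, 0, 0, 0, 0]
    - [-0.9, 0, 0, 0, 0, 0]

```text
clock: 13.15
position: [0.5639, 0.0153, 0.2714]
tool_rot: [3.141, -0.229, 1.346]
force: [1.1, 0.8, 0.4]
grip_width: -0.0002
```

```bash
python3 -c "
from st import *
st()
import cv2
a=viewer.grab_frame('side')[:,:,::-1];b=viewer.grab_frame('scene')[:,:,::-1]; c=viewer.grab_frame('wrist')[:,:,::-1]
cv2.imwrite('pics/sd8.png',cv2.resize(a[165:315,225:385],None,fx=4,fy=4,interpolation=cv2.INTER_CUBIC))
cv2.imwrite('pics/sc8.png',cv2.resize(b[180:300,205:405],None,fx=4,fy=4,interpolation=cv2.INTER_CUBIC))
cv2.imwrite('pics/w8.png',c)
"
```

```text
clk 13.15 jig xyz mm [-58.1 -16.  271.4] rot [ 3.141 -0.229  1.346] F jig [ 1.1 -0.9  0.4] gw -0.0 q [ 0.33  0.4  -0.45  1.75 -0.06  0.97 -0.27]
```

View pics/sd8.png

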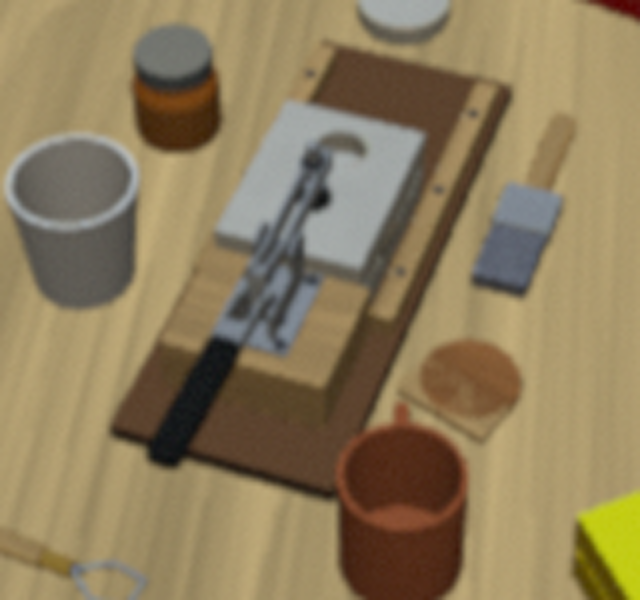

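View pics/sc8.png

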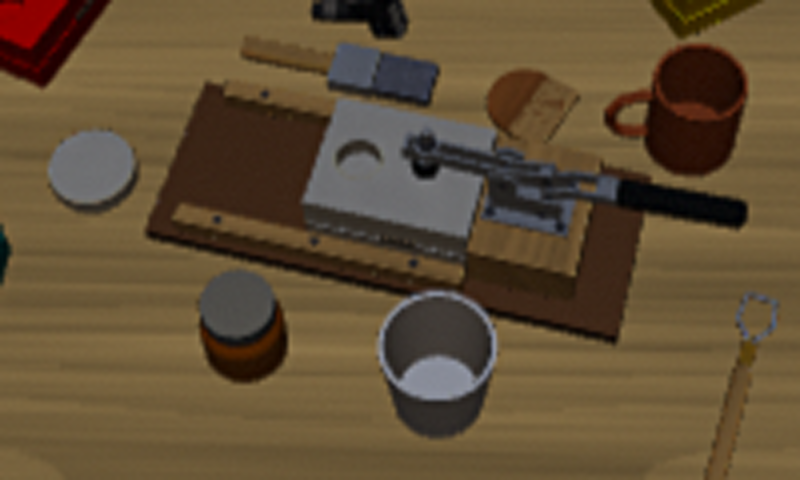

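View pics/w8.png

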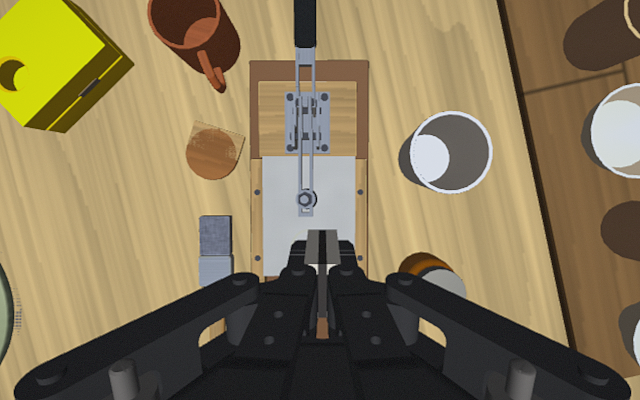

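```bash
python3 -c "
from st import *
p=np.load('jig.npy')
for th in(1.2,1.4):
  x,z=lev(th,.15,.0355); W=J(p,(x,0,z)); print(th,((proj(viewer.camera_info('scene'),W)-[205,180])*4).round(),((proj(viewer.camera_info('side'),W)-[225,165])*4).round())
st(); workorder.job_done()"
```

```text
1.2 [[739. 188.]] [[158. 418.]]
1.4 [[747. 211.]] [[154. 464.]]
clk 13.3 jig xyz mm [-58.5 -16.2 271.3] rot [-3.141 -0.229  1.344] F jig [0.3 0.2 0.3] gw 0.0 q [ 0.33  0.4  -0.45  1.74 -0.06  0.97 -0.27]
the job is handed in; nothing more can be done
```

The job is done and handed in at 13.3 s, with the mould seated against the block and the clamp locked.

- **Mould:** I pushed it about 30 mm with two half-open fingertips. It stopped against the block, where the force rose to about 26 N with no further travel. The pictures show it flush.
- **Lever:** I pushed it over and down with the shut fingertips. It snapped past the dead point, where the force dropped to about zero. A light press then met a hard stop at about 17 N.
- **After taking the hand away:** the lever's end sits where the locked angle (1.40) predicts in both fixed views, within a few enlarged pixels (about 1 to 2 camera pixels), and not where 1.2 would put it. The foot is on the mould, and the other things on the bench look unmoved. The hand is about 0.27 m up and touching nothing.

One disagreement: the first fit from the two fixed cameras left errors of 2 to 3 pixels (up to 4 at one mould corner), with opposite signs in the two views. The wrist view gave the same jig position to within 2 mm, so I went ahead with that.

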